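# Set out the stain-treating station in the laundry closet

### The job

Set out the stain-treating station on the laundry counter: on the ribbed drip tray lay the thin stain stick in the groove nearest the robot and the fat lint roll in the farthest groove, each centred along its groove so that it rests without rolling, and lay the soap bar flat on the middle ribs between them, centred on the tray with its length along the grooves. Stand the steel tin upright in the middle of the square slate tile, and stand the little dosing cup, mouth up, in the middle of the tin's lid. Leave the scrubbing brush and the small cardboard box where they are.

Things in the scene. Friction and masses are not known exactly. Their poses are not given: they have to be found in the camera images.
- tray: Fixed white drip tray, 204 x 150 mm, no walls. Origin: centre of its underside, on the counter; x away from the robot (within 0.25 rad), y left. 6 mm plate with 8 ribs along y, 6 mm wide, tops 14 mm up, every 26 mm from x = -91 to 91 mm; between them 7 grooves 20 mm wide, the nearest at x = -78, the farthest at +78. Parts rest on the rib edges: stick axis 24 mm, roll axis 34 mm above the counter.
- tile: Fixed square dark slate tile lying on the counter, 110 x 110 x 8 mm. Origin at the centre of its underside, z up, x and y along its edges. Its top is 8 mm above the counter.
- stain_stick: Loose thin white plastic tube with a grey cap, a smooth round cylinder 28 mm in diameter and 90 mm long, 45 to 80 g, lying on the counter at the start. Origin at its middle on its axis (14 mm up while on the counter); its x axis is the cylinder's axis, towards the cap. It can roll.
- lint_roll: Loose refill roll for a lint roller: white paper round a cardboard core, a round cylinder 44 mm in diameter and 80 mm long (fatter than the stain stick), 50 to 95 g, lying on the counter at the start. Origin at its middle on its axis (22 mm up while on the counter); its x axis is the cylinder's axis. It can roll.
- soap: Loose cream-coloured bar of laundry soap, 64 mm long (x), 40 mm wide (y), 28 mm high (z), 80 to 145 g, lying flat. Origin at the centre of its underside.
- tin: Loose plain steel tin with a flat lid, a closed upright cylinder 64 mm in diameter and 70 mm high, 0.16 to 0.29 kg. Origin at the centre of its underside, z up.
- cup: Loose small white plastic dosing cup, standing mouth up: round, 45 mm high, outside diameter 50 mm at the foot and 54 mm at the rim, wall 3 mm, floor 4 mm, 22 to 40 g. Origin at the centre of its underside, z up.
- brush: Bystander, loose: scrubbing brush lying bristles down, 80 mm long (x), 36 mm wide (y), 30 mm high, dark wooden back on pale bristles. Origin at the centre of its underside. To be left where it is.
- tab_box: Bystander, loose: small brown cardboard box with a white band, 60 (x) x 45 (y) x 40 mm high. Origin at the centre of its underside. To be left where it is.

How it is judged:
At the end, for the whole second after the job is handed in: All at rest. Stick in nearest, roll in farthest groove: 10 mm across, 20 mm along, 0.2 rad, at rest height within 6 mm. Soap flat on the ribs, mid-tray: 14 mm across, 20 mm along, 0.25 rad. Tin upright on tile within 15 mm of its middle; cup mouth up on lid within 12 mm (x of stain_stick in the frame of tray between -0.088 and -0.068 m and y of stain_stick in the frame of tray between -0.02 and 0.02 m and z of stain_stick in the frame of tray between 0.018 and 0.029 m and angle between the x axis of each of stain_stick, lint_roll and the y axis of tray, either way round below 0.2 rad and x of lint_roll in the frame of tray between 0.068 and 0.088 m and y of lint_roll in the frame of tray between -0.02 and 0.02 m and z of lint_roll in the frame of tray between 0.028 and 0.039 m and x of soap in the frame of tray between -0.014 and 0.014 m and y of soap in the frame of tray between -0.02 and 0.02 m and z of soap in the frame of tray between 0.01 and 0.018 m and angle between the x axis of soap and the y axis of tray, either way round below 0.25 rad and angle between soap's own z axis and vertical below 0.12 rad and horizontal distance between tin and tile below 0.015 m and z of tin in the frame of tile between 0.004 and 0.012 m and angle between each of tin, cup's own z axis and vertical below 0.1 rad and horizontal distance between cup and tin below 0.012 m and z of cup in the frame of tin between 0.066 and 0.074 m and linear speed of each of stain_stick, lint_roll, soap, tin, cup below 0.02 m/s and angular speed of each of stain_stick, lint_roll, soap, tin, cup below 0.3 rad/s); the robot touches nothing.
It fails at once if the scrubbing brush is moved by more than 25 mm (distance of brush from where it was at the start of the episode above 0.025 m).
It fails at once if the small cardboard box is moved by more than 25 mm (distance of tab_box from where it was at the start of the episode above 0.025 m).
It also fails if it takes over 128 s, if anything falls off the work surface, if the arm or the gripper's body presses on something with over 40 N, if the wrist force passes 120 N, or if a joint passes its speed limit or range.

### The arm

A 6-joint arm with a two-finger parallel gripper is mounted at the origin on the work surface. World frame = base frame: x ahead of the robot, y to its left, z up, the work surface at z = 0. Lengths are in m, angles in rad, forces in N, time in s.
With the tool pointing down it reaches from about 0.275 to 0.875 m from the base axis. Payload 12.5 kg.
Tool frame: the origin (TCP) lies between the finger pads; the fingertips stand 14 mm ahead of it and the grasp point (between the pads) lies 5 mm behind it; z points along the fingers, y is the line along which they close (so a half turn about z gives the same grasp; the last joint's range is limited). The gripper opens to 85 mm and grips with 20 to 120 N. Pads are 22 mm wide; open, the fingers measure 114 mm over their backs; the gripper's body (76 mm by 85 mm) begins 54 mm behind the grasp point. The pads swing forward as they close: fully open they stand 13 mm farther back than shut.
Start: joints at [-1.307, 0.351, 1.652, -0, 1.139, -0.085], TCP at [0.188, -0.517, 0.245] pointing down, gripper open.
Joint ranges: [-2.75, 2.75], [-0.79, 2.1], [0.01, 2.65], [-1.57, 4.71], [0.07, 3.14], [-2.87, 2.87]. Speed limits (rad/s): [2.22, 2.22, 2.79, 3.14, 3.14, 3.14].

### API

Orientations are given as a 3x3 rotation matrix whose columns are the frame's x, y, z axes.
In Python, from cell import sensors, viewer, job gives the robot as it stands.
- The arm moves only by the tool send_rows, never from a script. Its argument "increments" is one flat list of numbers, 5 for each row, row after row: the shift along the tool's x, y, z in m, then the turn about the tool's z in degrees, then the finger opening in m, from 0 to 0.0854. A call has exactly 8 rows; each row is the pose to reach, as a shift and turn from the pose commanded when the call began, along the tool's axes at that moment; what a row does not reach only later rows make up. A row lasts 1/12 s, in which the tool goes at most 41.7 mm and 7.16 degrees, less where a joint would pass 70% of its speed; a pose out of reach is approached as far as the arm can. A call with a gripper value outside its range is refused whole. The fingers move at their own pace and stop on an object; "squeeze" is the grip in N (left out, the last holds). Time passes only in rows, so rows that repeat a pose let the fingers close, or fill a call up. It gives the time, the measured TCP pose, the force, the opening and the grip force at its end, in the units of the state.
- sensors.observe(): the state, without advancing time (a new reading comes with each control period).
- viewer.read_camera(name): name is "scene" or "top" or "wrist"; returns (picture, depth): 420x560x3 uint8, blue, green, red; 420x560 float32, m along the optical axis (not along the pixel's ray), 0 where there is no reading.
- viewer.get_calibration(name): a dict with "camera_matrix" (3x3 intrinsics, pixels), "xyz" and "attitude" of the camera in the world. Camera axes: x right, y down, z forward; pixel columns grow to the right and rows downward; lengths in m; the calibration is good to about 2 mm. A picture is of the moment at which its call begins: read the wrist's pose just before it. get_calibration takes no time and is no camera call; for the wrist camera it gives the pose at the moment of the call.
- job.hand_in(): hands the job in; it is judged then, once.
The state is a dict: "clock": time; "joints": joint angles; "qd": joint speeds; "tau": joint torques, N m; "ee_pos": TCP position; "ee_rot": TCP orientation; "force": force on the tool from outside, world axes, zero at the start; "wrist_torque": the same for the moment, N m; "grip_width": finger opening in m; "finger_force": force on a finger pad.
Only numpy, scipy, OpenCV 4.12 (cv2) and the standard library are available. Lean on these libraries where they do the work, as an engineer would, in place of code of your own. Each camera call takes 0.05 s, during which the arm holds its last target. There are 200 camera calls.

## Working session

There is one attempt and no reset: what is moved stays moved. The work goes in short steps, Python scripts to look and compute and a tool call to move; the robot and the scene stay as the last step left them, time stands still between calls to the robot, and variables do not carry over. Pictures are saved under pics/ and viewed, at most 14 in all, crops included, and the job is handed in when it is done.

Besides the shell and the picture viewer there is one more tool, called after "Call:" in YAML: its name, and indented under it one key for each argument. send_rows: Moves the arm, as the interface text tells. Its arguments: {"type":"object","properties":{"increments":{"type":"array","items":{"type":"number"}},"squeeze":{"type":"number"}},"required":["increments"]}

```bash
mkdir -p pics; ls
python3 - <<'E'
from cell import sensors, viewer, job
import cv2
s=sensors.observe(); print(s["clock"],s["ee_pos"],s["ee_rot"],s["grip_width"])
for n in("top","scene"):
    p,d=viewer.read_camera(n); cv2.imwrite(f"pics/{n}0.png",p)
    import numpy as np; np.savez(f"{n}0.npz",p=p,d=d)
    c=viewer.get_calibration(n); print(n,c)
E
```

```text
pics
0.0 [ 0.18790471 -0.51656384  0.24474741] [[ 9.39786245e-01  3.41762648e-01 -3.26100334e-04]
 [ 3.41762794e-01 -9.39785572e-01  1.12753667e-03]
 [ 7.88855281e-05 -1.17109241e-03 -9.99999311e-01]] 0.08522949564828065
top {'camera_matrix': array([[387.47771855,   0.        , 270.89165691],
       [  0.        , 387.47771855, 206.37153168],
       [  0.        ,   0.        ,   1.        ]]), 'xyz': array([ 0.4098281 , -0.01389665,  1.18354883]), 'attitude': array([[ 0.01299253, -0.99133277,  0.13073073],
       [-0.99991504, -0.01274405,  0.00273721],
       [-0.00104745, -0.13075519, -0.99141413]])}
scene {'camera_matrix': array([[450.59068655,   0.        , 277.13191153],
       [  0.        , 450.59068655, 208.47279802],
       [  0.        ,   0.        ,   1.        ]]), 'xyz': array([1.60985856, 0.17270179, 0.86002066]), 'attitude': array([[-0.16039354,  0.584412  , -0.79544738],
       [ 0.98698315,  0.10455575, -0.122198  ],
       [ 0.01175462, -0.80469293, -0.59357486]])}
```

View pics/top0.png

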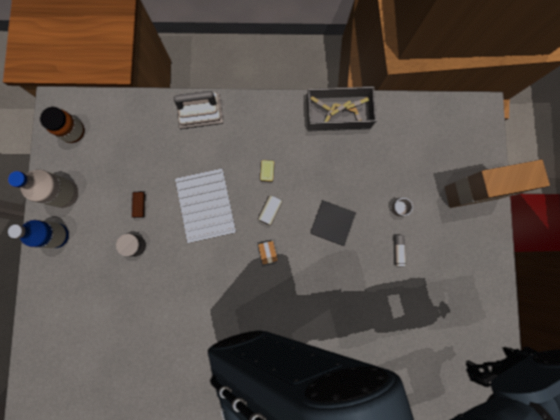

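View pics/scene0.png

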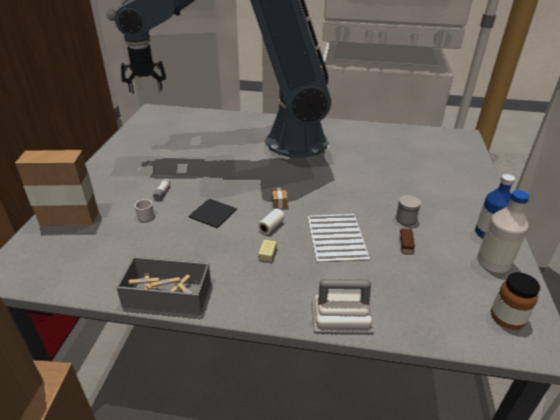

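```bash
cat > h.py <<'E'
import numpy as np, cv2
from cell import sensors, viewer, job
def shot(n, save=None):
    c=viewer.get_calibration(n); p,d=viewer.read_camera(n)
    if save: cv2.imwrite(f"pics/{save}.png",p)
    return p,d,c
def ray(c,uv):
    uv=np.atleast_2d(np.asarray(uv,float)); K=c["camera_matrix"]
    r=np.c_[(uv[:,0]-K[0,2])/K[0,0],(uv[:,1]-K[1,2])/K[1,1],np.ones(len(uv))]
    return r@c["attitude"].T
def plane(c,uv,z):
    r=ray(c,uv); o=c["xyz"]; return (o+r*((z-o[2])/r[:,2])[:,None])[:,:2]
def proj(c,X):
    q=(np.atleast_2d(X)-c["xyz"])@c["attitude"]; q=q@c["camera_matrix"].T
    return q[:,:2]/q[:,2:]
def cloud(d,c):
    v,u=np.mgrid[:d.shape[0],:d.shape[1]]
    return (c["xyz"]+ray(c,np.c_[u.ravel(),v.ravel()])*d.reshape(-1,1)).reshape(*d.shape,3)
def tri(c1,uv1,c2,uv2):
    A=[];b=[]
    for c,uv in((c1,uv1),(c2,uv2)):
        r=ray(c,uv)[0]; r/=np.linalg.norm(r); P=np.eye(3)-np.outer(r,r); A.append(P); b.append(P@c["xyz"])
    return np.linalg.lstsq(np.vstack(A),np.hstack(b),rcond=None)[0]
def rect(xy):
    """centre, long side, short side, angle of long side (rad, mod pi)"""
    (cx,cy),(w,h),a=cv2.minAreaRect((np.asarray(xy)*1000).astype(np.float32))
    if w<h: w,h,a=h,w,a+90
    return np.array([cx,cy])/1000,w/1000,h/1000,((np.radians(a)+np.pi/2)%np.pi)-np.pi/2
def move(x,y,z,yaw):
    """numbers (tool axes) from the present pose to tool-down pose with tool y axis at yaw mod pi"""
    s=sensors.observe(); R=s["ee_rot"]; now=np.arctan2(R[1,1],R[0,1])
    dy=(yaw-now+np.pi/2)%np.pi-np.pi/2
    print("shift mm",np.round(1000*R.T@(np.array([x,y,z])-s["ee_pos"]),1),"turn deg about tool z",round(-np.degrees(dy),1),"j6",round(s["joints"][5],2),"clock",s["clock"])
E
python3 - <<'E'
from h import *
T=np.load("top0.npz");S=np.load("scene0.npz")
ct=viewer.get_calibration("top");cs=viewer.get_calibration("scene")
P=cloud(T["d"],ct);Q=cloud(S["d"],cs)
print("counter z top",np.median(P[280:330,40:150,2]),"scene",np.median(Q[130:160,150:250,2]))
m=(P[...,2]>.012)&(P[...,2]<.12)
m[265:]=0
n,l,st,ce=cv2.connectedComponentsWithStats(m.astype(np.uint8))
for i in range(1,n):
    if st[i,4]<40 or st[i,4]>3000: continue
    z=P[l==i][:,2]; zt=np.percentile(z,90)
    pts=P[(l==i)&(P[...,2]>zt-.012)][:,:2]
    print(ce[i].round(),st[i,4],"zt",zt.round(4),rect(pts), pts.mean(0).round(4))
# tile
g=T["p"].max(2); t=((g<60)*255).astype(np.uint8); t[:,:290]=0;t[:,370:]=0;t[:190]=0;t[255:]=0
k=np.argwhere(t>0)[:,::-1]; print("tile",rect(plane(ct,k,.008)),np.median(P[t>0][:,2]))
E
```

```text
counter z top 0.00023305095399950293 scene 0.0010770288552726104
[341. 107.] 1801 zt 0.0689 (array([ 0.86757611, -0.21844604]), 0.20065924072265626, 0.11294086456298828, np.float64(-1.5197862849171409)) [ 0.8685 -0.2235]
[198. 111.] 1104 zt 0.09 (array([0.86082965, 0.21724026]), 0.11651690673828125, 0.01992724609375, np.float64(-1.3201837635364635)) [0.8597 0.2152]
[ 63. 126.] 865 zt 0.1191 (array([0.79556989, 0.61919629]), 0.0689256591796875, 0.06709778594970703, np.float64(-1.1705145929719576)) [0.7954 0.6164]
[266. 170.] 273 zt 0.0305 (array([0.67444763, 0.00423253]), 0.06335932159423828, 0.03982471466064453, np.float64(0.00915079107397232)) [0.6733 0.0046]
[ 62. 193.] 609 zt 0.1103 (array([0.5896687 , 0.60644415]), 0.08941729736328125, 0.04099941635131836, np.float64(-0.3159153537817776)) [0.5873 0.5974]
[461. 195.] 517 zt 0.1102 (array([ 0.58556653, -0.60191431]), 0.14350851440429688, 0.06005604934692383, np.float64(1.2636992320145897)) [ 0.5991 -0.5594]
[194. 185.] 64 zt 0.0166 (array([0.62698016, 0.22393736]), 0.10329869842529296, 0.006535338878631592, np.float64(-1.3344018479
[... 1440 characters left out ...]
81532]), 0.10450538635253906, 0.006197357177734375, np.float64(-1.3353750003160072)) [0.4753 0.1873]
[129. 245.] 521 zt 0.0722 (array([0.44140625, 0.40114056]), 0.06301454544067382, 0.06007422637939453, np.float64(-1.5504646689628494)) [0.4406 0.4001]
[399. 250.] 284 zt 0.0289 (array([ 0.43828131, -0.39625485]), 0.08574462127685546, 0.027686405181884765, np.float64(0.040739261528242476)) [ 0.4376 -0.3947]
[267. 252.] 314 zt 0.0427 (array([ 0.42494986, -0.00122095]), 0.05933062744140625, 0.044126937866210934, np.float64(0.2577508669547677)) [ 0.4249 -0.0012]
tile (array([ 0.51728827, -0.19843526]), 0.10410729217529296, 0.1035561752319336, np.float64(-0.35161436240401756)) 0.007887209856321853
```

```bash
cat >> h.py <<'E'
def move(x,y,z,yaw):
    s=sensors.observe(); R=s["ee_rot"]; now=np.arctan2(R[1,1],R[0,1])
    az=np.arctan2(y,x); tgt=az+((yaw-az+np.pi/2)%np.pi-np.pi/2)
    print("shift mm",np.round(1000*R.T@(np.array([x,y,z])-s["ee_pos"]),1),"turn deg",round(-np.degrees(tgt-now),1),"j6 pred",round(az-tgt,2),"clock",round(s["clock"],2))
E
python3 - <<'E'
from h import *
c=viewer.get_calibration("wrist"); s=sensors.observe()
print(s["ee_rot"].T@(c["xyz"]-s["ee_pos"])); print((s["ee_rot"].T@c["attitude"]).round(3)); print(c["camera_matrix"])
move(.438,-.396,.22,.04+np.pi/2)
E
```

```text
[ 0.06673332  0.00067972 -0.12837981]
[[-0.    -0.965 -0.262]
 [ 1.    -0.    -0.001]
 [ 0.001 -0.262  0.965]]
[[367.208441     0.         277.57017186]
 [  0.         367.208441   213.15452957]
 [  0.           0.           1.        ]]
shift mm [276.3 -27.8  24.9] turn deg 17.7 j6 pred 0.8 clock 0.1
```

Call:
send_rows:
  increments: [0.04,-0.004,0.004,3,0.05,0.08,-0.008,0.008,6,0.05,0.12,-0.012,0.012,9,0.05,0.16,-0.016,0.016,12,0.05,0.2,-0.02,0.02,15,0.05,0.24,-0.024,0.024,17.7,0.05,0.276,-0.028,0.025,17.7,0.05,0.276,-0.028,0.025,17.7,0.05]

```text
clock: 0.77
ee_pos: [0.4421, -0.3931, 0.2195]
ee_rot: [[0.999, 0.044, 0.001], [0.044, -0.999, 0.001], [0.001, -0.001, -1.0]]
force: [0.2, -0.0, 0.2]
grip_width: 0.0501
finger_force: 0.0
```

Run:
```python
from h import *
p,d,c=shot("wrist","w1"); np.savez("w1.npz",p=p,d=d,**c)
s=sensors.observe(); print(s["ee_pos"],s["force"],s["clock"])
P=cloud(d,c)
m=(P[...,2]>.012)&(P[...,2]<.1)
n,l,st,ce=cv2.connectedComponentsWithStats(m.astype(np.uint8))
for i in range(1,n):
    if st[i,4]<300: continue
    z=P[l==i][:,2]; print(ce[i].round(),st[i,4],np.percentile(z,95).round(4),rect(P[l==i][:,:2]))
```

```text
[ 0.4399373  -0.39438763  0.21955065] [-0.93144442 -0.66351276 -0.79065886] 0.8167
[301.  28.] 1935 0.0455 (array([ 0.56641956, -0.40468427]), 0.05302001571655274, 0.05055675506591797, np.float64(-1.5378543910612699))
[517.  20.] 3196 0.0947 (array([ 0.57866754, -0.58085962]), 0.07240547180175781, 0.031678050994873044, np.float64(1.2550643316541708))
[284. 192.] 2968 0.0284 (array([ 0.43855057, -0.39891922]), 0.09044707489013672, 0.028283248901367186, np.float64(0.021656528459496283))
```

View pics/w1.png

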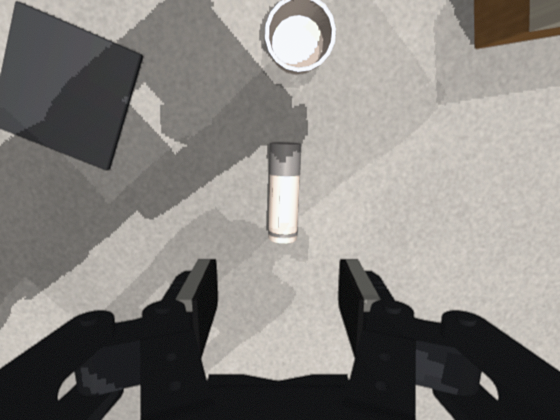

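Run:
```python
from h import *
T=np.load("top0.npz");W=np.load("w1.npz");ct=viewer.get_calibration("top")
print("stick height by two views",tri(ct,[399.5,250],W,[284,192]))
move(.4385,-.398,.022,.022+np.pi/2)
# tray from top picture: ribs cloud -> principal direction and outline
P=cloud(T["d"],ct); roi=P[165:245,170:240]; q=roi[(roi[...,2]>.004)]
print("tray plate+ribs",rect(q[:,:2])); q=roi[(roi[...,2]>.011)]; print("ribs",rect(q[:,:2]),np.percentile(q[:,2],90))
g=cv2.cvtColor(T["p"],cv2.COLOR_BGR2GRAY); m=np.zeros_like(g);m[165:245,170:240]=g[165:245,170:240]>135
k=max(cv2.findContours(cv2.morphologyEx(m,cv2.MORPH_CLOSE,np.ones((5,5))),0,1)[0],key=cv2.contourArea)[:,0]
print("white z=.010",rect(plane(ct,k,.010)))
```

```text
stick height by two views [ 0.43749178 -0.39952793  0.00863169]
shift mm [ -1.5   3.7 197.5] turn deg 1.2 j6 pred 0.81 clock 0.82
tray plate+ribs (array([0.55095477, 0.14082753]), 0.3112987060546875, 0.28021112060546877, np.float64(1.5642167210057467))
ribs (array([0.51067224, 0.15919307]), 0.3532895202636719, 0.18895748901367188, np.float64(0.5521215304786704)) 0.017218344956841734
white z=.010 (array([0.56689526, 0.19166377]), 0.20249320983886718, 0.15019972229003906, np.float64(0.2308946849950544))
```

Call:
send_rows:
  increments: [-0.001,0.001,0.04,1,0.05,-0.0015,0.003,0.08,1,0.05,-0.0015,0.0037,0.12,1,0.05,-0.0015,0.0037,0.155,1,0.05,-0.0015,0.0037,0.18,1,0.05,-0.0015,0.0037,0.193,1,0.05,-0.0015,0.0037,0.1975,1,0.05,-0.0015,0.0037,0.1975,1,0.05]
  squeeze: 25

```text
clock: 1.48
ee_pos: [0.436, -0.4003, 0.0227]
ee_rot: [[1.0, 0.022, -0.001], [0.022, -1.0, 0.0], [-0.001, -0.0, -1.0]]
force: [-0.4, 0.4, 0.9]
grip_width: 0.05
finger_force: 0.0
```

Call:
send_rows:
  increments: [0,0,0,0,0.02,0,0,0,0,0.02,0,0,0,0,0.02,0,0,0,0,0.02,0,0,0,0,0.02,0,0,0,0,0.02,0,0,0,0,0.02,0,0,0,0,0.02]

```text
clock: 2.15
ee_pos: [0.4371, -0.4008, 0.0246]
ee_rot: [[1.0, 0.023, 0.002], [0.023, -1.0, -0.002], [0.002, 0.002, -1.0]]
force: [-1.6, -0.0, 8.2]
grip_width: 0.027
finger_force: 25.3
```

Call:
send_rows:
  increments: [0,0,-0.015,0,0.02,0,0,-0.04,0,0.02,0,0,-0.075,0,0.02,0,0,-0.11,0,0.02,0,0,-0.15,0,0.02,0,0,-0.18,0,0.02,0,0,-0.195,0,0.02,0,0,-0.2,0,0.02]

```text
clock: 2.82
ee_pos: [0.4373, -0.4007, 0.2269]
ee_rot: [[1.0, 0.023, 0.004], [0.023, -1.0, -0.004], [0.004, 0.005, -1.0]]
force: [-0.1, 0.2, -0.8]
grip_width: 0.0267
finger_force: 24.9
```

Run:
```python
from h import *
s=sensors.observe(); print(s["ee_pos"],s["force"],s["grip_width"])
p,d,c=shot("wrist","w2")
cv2.imwrite("pics/w2c.png",p[180:420,120:440])
th=.233; C=np.array([.567,.192]); ex=np.array([np.cos(th),np.sin(th)])
t=C-.078*ex; print(t)
move(*t,.222,th)
```

```text
[ 0.43725643 -0.40071622  0.22689367] [-0.05299655  0.2070543  -0.8202176 ] 0.026664545232005295
[0.49110771 0.17399   ]
shift mm [  67.1 -573.1    2. ] turn deg -102.1 j6 pred 0.11 clock 2.87
```

View pics/w2c.png

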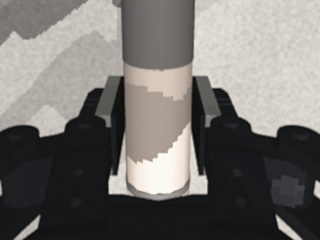

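```bash
cat >> h.py <<'E'
def held(lo=-.06,hi=.012,w=.02):
    """points of a held part in tool axes, within w of the tool plane y=0, from the wrist depth"""
    p,d,c=shot("wrist"); s=sensors.observe()
    q=(cloud(d,c)-s["ee_pos"])@s["ee_rot"]
    return q[(np.abs(q[...,1])<w)&(q[...,2]>lo)&(q[...,2]<hi)&(d>0)]
E
python3 - <<'E'
from h import *
q=held(w=.004)
for a in np.arange(-.06,.08,.01):
    k=q[(q[:,0]>a)&(q[:,0]<a+.01)]
    if len(k): print(round(a,2),len(k),np.median(k[:,2]).round(4))
E
```

```text
-0.04 265 -0.0048
-0.03 444 -0.0048
-0.02 451 -0.0047
-0.01 470 -0.0047
0.0 532 -0.0047
0.01 546 -0.0047
0.02 579 -0.0051
0.03 614 -0.0052
0.04 632 -0.0049
```

Call:
send_rows:
  increments: [0.003,-0.025,0.002,-4,0.02,0.008,-0.065,0.002,-10,0.02,0.012,-0.105,0.002,-17,0.02,0.017,-0.145,0.002,-24,0.02,0.022,-0.185,0.002,-31,0.02,0.026,-0.225,0.002,-38,0.02,0.031,-0.265,0.002,-45,0.02,0.036,-0.305,0.002,-52,0.02]

```text
clock: 3.58
ee_pos: [0.4646, -0.0922, 0.2193]
ee_rot: [[0.593, 0.805, -0.002], [0.805, -0.593, 0.001], [-0.001, -0.002, -1.0]]
force: [0.7, -0.2, -1.0]
grip_width: 0.0271
finger_force: 24.9
```

Run:
```python
from h import *
move(.4911,.174,.222,.233); s=sensors.observe(); print(s["qd"].round(2),s["ee_pos"])
```

```text
shift mm [ 230.  -136.6   -2.6] turn deg -49.7 j6 pred 0.11 clock 3.58
[ 0.99 -0.11  0.14  0.   -0.04 -0.47] [ 0.46459795 -0.09215979  0.21928543]
```

Call:
send_rows:
  increments: [0.034,-0.02,0,-7,0.02,0.067,-0.04,0,-14,0.02,0.1,-0.06,0,-21,0.02,0.134,-0.08,0,-28,0.02,0.168,-0.1,0,-35,0.02,0.2,-0.118,0,-42,0.02,0.22,-0.132,0,-48,0.02,0.225,-0.133,0,-50,0.02]

```text
clock: 4.25
ee_pos: [0.4925, 0.169, 0.219]
ee_rot: [[-0.239, 0.971, -0.003], [0.971, 0.239, 0.0], [0.001, -0.003, -1.0]]
force: [0.5, -0.0, -0.8]
grip_width: 0.0269
finger_force: 24.9
```

Run:
```python
from h import *
p,d,c=shot("wrist","w3"); p,d,c=shot("wrist","w3"); np.savez("w3.npz",p=p,d=d,**c)
s=sensors.observe(); print(s["ee_pos"],s["qd"].round(2))
P=cloud(d,c); m=(P[...,2]>.011)&(P[...,2]<.03)
n,l,st,ce=cv2.connectedComponentsWithStats(m.astype(np.uint8))
for i in range(1,n):
    if st[i,4]<150: continue
    z=P[l==i][:,2]; print(ce[i].round(),st[i,4],np.median(z).round(4),[np.round(v,4) for v in rect(P[l==i][:,:2])])
```

```text
[0.49278134 0.16665943 0.21911773] [-0.04 -0.02  0.01 -0.01  0.    0.04]
[267. 132.] 373 0.0139 [array([0.472 , 0.2131]), np.float64(0.0522), np.float64(0.0053), np.float64(-1.3409)]
[296. 133.] 414 0.0139 [array([0.497 , 0.2191]), np.float64(0.0523), np.float64(0.0061), np.float64(-1.3429)]
[323. 176.] 1037 0.0138 [array([0.5322, 0.1828]), np.float64(0.1397), np.float64(0.0064), np.float64(-1.3385)]
[351. 177.] 1081 0.0137 [array([0.5575, 0.1889]), np.float64(0.1398), np.float64(0.0066), np.float64(-1.339)]
[380. 177.] 1094 0.0136 [array([0.5827, 0.1947]), np.float64(0.1387), np.float64(0.0069), np.float64(-1.3381)]
[408. 177.] 1131 0.0137 [array([0.6081, 0.2002]), np.float64(0.1399), np.float64(0.0075), np.float64(-1.3403)]
[436. 177.] 1185 0.0137 [array([0.6334, 0.2065]), np.float64(0.14), np.float64(0.0073), np.float64(-1.3409)]
[464. 178.] 1213 0.0136 [array([0.6586, 0.2128]), np.float64(0.1396), np.float64(0.0078), np.float64(-1.3367)]
[318. 360.] 157 0.024 [array([0.5755, 0.0058]), np.float64(0.0237), np.float64(0.0044), np.float64(-0.5473)]
```

View pics/w3.png

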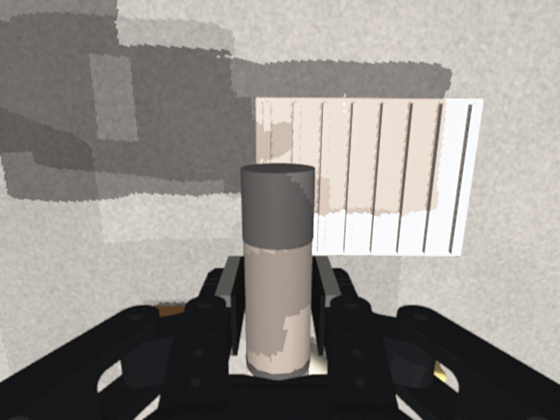

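Run:
```python
from h import *
move(.4945,.170,.0425,.231)
```

```text
shift mm [  2.8   2.9 176.6] turn deg 0.2 j6 pred 0.1 clock 4.35
```

Call:
send_rows:
  increments: [0.001,0.001,0.015,0,0.02,0.002,0.002,0.045,0,0.02,0.0028,0.003,0.08,0,0.02,0.0028,0.003,0.115,0,0.02,0.0028,0.003,0.145,0,0.02,0.0028,0.003,0.167,0,0.02,0.0028,0.003,0.1765,0,0.02,0.0028,0.003,0.1765,0,0.02]

```text
clock: 5.02
ee_pos: [0.4943, 0.1679, 0.0421]
ee_rot: [[-0.228, 0.974, -0.005], [0.974, 0.228, -0.001], [-0.0, -0.005, -1.0]]
force: [0.1, 0.5, 0.0]
grip_width: 0.0267
finger_force: 24.9
```

Call:
send_rows:
  increments: [0,0,0,0,0.02,0,0,0,0,0.02,0,0,0,0,0.02,0,0,0,0,0.02,0,0,0,0,0.02,0,0,0,0,0.02,0,0,0,0,0.02,0,0,0,0,0.02]

```text
clock: 5.68
ee_pos: [0.4958, 0.1691, 0.0444]
ee_rot: [[-0.23, 0.973, 0.0], [0.973, 0.23, 0.0], [0.0, 0.0, -1.0]]
force: [-0.1, -0.9, -0.9]
grip_width: 0.0268
finger_force: 24.9
```

Run:
```python
from h import *
s=sensors.observe(); print(s["ee_pos"],s["force"])
move(.4945,.170,.0335,.231)
```

```text
[0.49582367 0.16907753 0.04442597] [-0.10044689 -0.90793495 -0.91735298]
shift mm [ 1.2 -1.1 10.9] turn deg 0.1 j6 pred 0.1 clock 5.68
```

Call:
send_rows:
  increments: [0,-0.001,0.003,0,0.02,0,-0.001,0.006,0,0.02,0,-0.001,0.009,0,0.02,0,-0.001,0.0105,0,0.02,0,-0.001,0.011,0,0.02,0,-0.001,0.011,0,0.02,0,-0.001,0.011,0,0.02,0,-0.001,0.011,0,0.02]

```text
clock: 6.35
ee_pos: [0.4951, 0.1689, 0.0339]
ee_rot: [[-0.23, 0.973, 0.001], [0.973, 0.23, 0.0], [0.0, 0.001, -1.0]]
force: [-2.9, -0.8, 11.4]
grip_width: 0.0267
finger_force: 26.1
```

Call:
send_rows:
  increments: [0,0,0,0,0.028,0,0,0,0,0.032,0,0,0,0,0.036,0,0,0,0,0.04,0,0,0,0,0.045,0,0,0,0,0.05,0,0,0,0,0.05,0,0,0,0,0.05]

```text
clock: 7.02
ee_pos: [0.4948, 0.1688, 0.0333]
ee_rot: [[-0.23, 0.973, -0.0], [0.973, 0.23, -0.0], [-0.0, -0.0, -1.0]]
force: [0.4, -0.2, -0.4]
grip_width: 0.0496
finger_force: 0.0
```

Call:
send_rows:
  increments: [0,0,-0.01,0,0.05,0,0,-0.03,0,0.05,0,0,-0.06,0,0.05,0,0,-0.1,0,0.05,0,0,-0.14,0,0.06,0,0,-0.17,0,0.065,0,0,-0.185,0,0.065,0,0,-0.19,0,0.065]

```text
clock: 7.68
ee_pos: [0.4957, 0.1691, 0.227]
ee_rot: [[-0.23, 0.973, 0.005], [0.973, 0.23, 0.001], [0.0, 0.005, -1.0]]
force: [0.3, 0.5, 0.4]
grip_width: 0.065
finger_force: 0.0
```

```bash
cat >> h.py <<'E'
TC=np.array([.5695,.192]); TH=.231
def tray(xy):
    a=np.array([[np.cos(TH),np.sin(TH)],[-np.sin(TH),np.cos(TH)]]); return (a@(np.asarray(xy)-TC)).round(4)
def blobs(name,zlo=.018,zhi=.11,save=None,box=(.3,.8,-.5,.5),amin=150):
    p,d,c=shot(name,save); P=cloud(d,c); x0,x1,y0,y1=box
    m=(P[...,2]>zlo)&(P[...,2]<zhi)&(P[...,0]>x0)&(P[...,0]<x1)&(P[...,1]>y0)&(P[...,1]<y1)&(d>.15)
    n,l,st,ce=cv2.connectedComponentsWithStats(m.astype(np.uint8))
    for i in range(1,n):
        if st[i,4]<amin: continue
        q=P[l==i]; r=rect(q[:,:2]); print(ce[i].round(),st[i,4],"z95",np.percentile(q[:,2],95).round(4),"c",r[0].round(4),"LxW",round(r[1],3),round(r[2],3),"ang",round(r[3],3),"tray",tray(r[0]))
E
python3 - <<'E'
from h import *
s=sensors.observe(); print(s["ee_pos"])
blobs("wrist",save="w4")
move(.551,-.006,.222,-.425+np.pi/2)
E
```

```text
[0.49570908 0.1690714  0.22697829]
[275. 186.] 3051 z95 0.038 c [0.4952 0.1698] LxW 0.09 0.028 ang -1.339 tray [-0.0774 -0.0046]
[194. 342.] 767 z95 0.0406 c [0.4475 0.0021] LxW 0.046 0.019 ang -1.32 tray [-0.1622 -0.1569]
[287. 356.] 2598 z95 0.0435 c [ 0.5541 -0.0061] LxW 0.081 0.043 ang -0.412 tray [-0.0604 -0.1893]
shift mm [-183.1   13.9    4. ] turn deg -52.4 j6 pred -1.16 clock 7.73
```

View pics/w4.png

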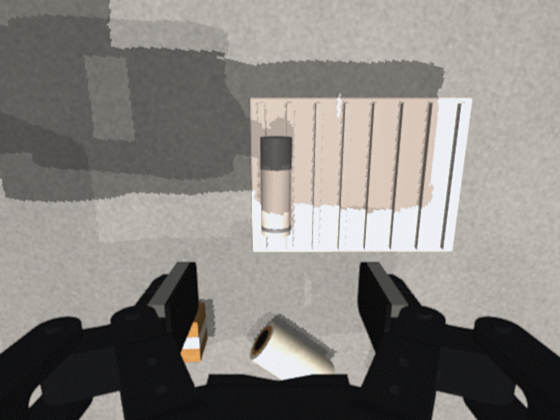

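Run:
```python
from h import *
move(.553,-.006,.12,-.415+np.pi/2)
```

```text
shift mm [-183.5   15.4  106. ] turn deg -52.9 j6 pred -1.17 clock 7.73
```

Call:
send_rows:
  increments: [-0.025,0.002,0.01,-7,0.07,-0.055,0.005,0.025,-14,0.07,-0.085,0.008,0.04,-21,0.07,-0.115,0.01,0.06,-28,0.07,-0.145,0.012,0.08,-35,0.07,-0.17,0.014,0.095,-42,0.07,-0.183,0.0155,0.106,-49,0.07,-0.1835,0.0155,0.106,-53,0.07]

```text
clock: 8.4
ee_pos: [0.5507, -0.0085, 0.1135]
ee_rot: [[-0.917, 0.398, -0.005], [0.398, 0.917, 0.0], [0.005, -0.002, -1.0]]
force: [0.4, 0.1, 0.2]
grip_width: 0.0704
finger_force: 0.0
```

Run:
```python
from h import *
blobs("wrist",box=(.47,.64,-.1,.1))
move(.553,-.006,.025,-.415+np.pi/2)
```

```text
[281. 230.] 9467 z95 0.0438 c [ 0.5542 -0.0076] LxW 0.081 0.044 ang -0.424 tray [-0.0606 -0.1908]
shift mm [-1.8  2.4 89.5] turn deg 0.5 j6 pred -1.17 clock 8.45
```

Call:
send_rows:
  increments: [-0.001,0.001,0.015,0,0.07,-0.002,0.0015,0.035,0,0.07,-0.002,0.0015,0.06,0,0.07,-0.002,0.0015,0.08,0,0.07,-0.002,0.0015,0.09,0,0.07,-0.002,0.0015,0.092,0,0.07,-0.002,0.0015,0.092,0,0.07,-0.002,0.0015,0.092,0,0.07]

```text
clock: 9.12
ee_pos: [0.5549, -0.0055, 0.0261]
ee_rot: [[-0.915, 0.403, 0.001], [0.403, 0.915, -0.0], [-0.001, 0.0, -1.0]]
force: [0.3, -0.3, 0.3]
grip_width: 0.0701
finger_force: 0.0
```

Call:
send_rows:
  increments: [0,0,0,0,0.035,0,0,0,0,0.035,0,0,0,0,0.035,0,0,0,0,0.035,0,0,0,0,0.035,0,0,0,0,0.035,0,0,0,0,0.035,0,0,0,0,0.035]

```text
clock: 9.78
ee_pos: [0.555, -0.0057, 0.0263]
ee_rot: [[-0.915, 0.402, 0.001], [0.402, 0.915, -0.0], [-0.001, 0.001, -1.0]]
force: [-1.3, 1.5, 5.7]
grip_width: 0.0429
finger_force: 24.7
```

Call:
send_rows:
  increments: [0,0,-0.01,0,0.035,0,0,-0.025,0,0.035,0,0,-0.045,0,0.035,0,0,-0.075,0,0.035,0,0,-0.105,0,0.035,0,0,-0.12,0,0.035,0,0,-0.125,0,0.035,0,0,-0.125,0,0.035]

```text
clock: 10.45
ee_pos: [0.555, -0.0057, 0.1519]
ee_rot: [[-0.916, 0.402, 0.003], [0.402, 0.916, -0.0], [-0.003, 0.001, -1.0]]
force: [-0.4, 0.3, -0.9]
grip_width: 0.0428
finger_force: 26.0
```

Run:
```python
from h import *
q=held(w=.004)
for a in np.arange(-.06,.08,.01):
    k=q[(q[:,0]>a)&(q[:,0]<a+.01)]
    if len(k): print(round(a,2),len(k),np.median(k[:,2]).round(4))
print(q[:,0].min(),q[:,0].max())
t=TC+.078*np.array([np.cos(TH),np.sin(TH)]);print(t)
move(*t,.13,TH)
```

```text
-0.03 370 -0.0184
-0.02 566 -0.0184
-0.01 592 -0.0183
0.0 633 -0.0183
0.01 672 -0.0184
0.02 735 -0.0184
0.03 1128 -0.0178
0.04 9 -0.0052
-0.02792679672652505 0.040084309968839466
[0.64542816 0.20985818]
shift mm [  3.3 233.9  20.5] turn deg 53.0 j6 pred 0.08 clock 10.5
```

Call:
send_rows:
  increments: [0,0.02,0,5,0.035,0,0.052,0,12,0.035,0.001,0.09,0,19,0.035,0.002,0.13,0,26,0.035,0.003,0.165,0,33,0.035,0.003,0.2,0,40,0.035,0.0033,0.226,0,47,0.035,0.0033,0.234,0,53,0.035]

```text
clock: 11.17
ee_pos: [0.6455, 0.2133, 0.148]
ee_rot: [[-0.226, 0.974, -0.002], [0.974, 0.226, 0.0], [0.001, -0.002, -1.0]]
force: [0.2, -0.4, -0.5]
grip_width: 0.0431
finger_force: 26.0
```

Call:
send_rows:
  increments: [0,0,0.02,0,0.035,0,0,0.05,0,0.035,0,0,0.075,0,0.035,0,0,0.09,0,0.035,0,0,0.097,0,0.035,0,0,0.1,0,0.035,0,0,0.1,0,0.035,0,0,0.1,0,0.035]

```text
clock: 11.83
ee_pos: [0.6463, 0.21, 0.0515]
ee_rot: [[-0.23, 0.973, 0.002], [0.973, 0.23, 0.0], [0.0, 0.002, -1.0]]
force: [0.6, 1.0, -0.2]
grip_width: 0.0428
finger_force: 26.0
```

Run:
```python
from h import *
move(.6454,.2099,.0378,TH)
```

```text
shift mm [ 0.1 -0.9 13.7] turn deg 0.0 j6 pred 0.08 clock 11.83
```

Call:
send_rows:
  increments: [0,-0.001,0.004,0,0.035,0,-0.001,0.008,0,0.035,0,-0.001,0.011,0,0.035,0,-0.001,0.013,0,0.035,0,-0.001,0.0135,0,0.035,0,-0.001,0.0137,0,0.035,0,-0.001,0.0137,0,0.035,0,-0.001,0.0137,0,0.035]

```text
clock: 12.5
ee_pos: [0.6455, 0.2099, 0.0378]
ee_rot: [[-0.23, 0.973, 0.002], [0.973, 0.23, 0.001], [0.0, 0.002, -1.0]]
force: [-0.1, -0.3, 6.4]
grip_width: 0.0429
finger_force: 26.8
```

Call:
send_rows:
  increments: [0,0,0,0,0.044,0,0,0,0,0.048,0,0,0,0,0.052,0,0,0,0,0.056,0,0,0,0,0.06,0,0,0,0,0.064,0,0,0,0,0.064,0,0,0,0,0.064]

```text
clock: 13.17
ee_pos: [0.6446, 0.2097, 0.0365]
ee_rot: [[-0.23, 0.973, -0.0], [0.973, 0.23, -0.0], [-0.0, -0.0, -1.0]]
force: [0.3, 0.1, -0.8]
grip_width: 0.064
finger_force: 0.0
```

Call:
send_rows:
  increments: [0,0,-0.01,0,0.064,0,0,-0.03,0,0.064,0,0,-0.06,0,0.064,0,0,-0.1,0,0.064,0,0,-0.135,0,0.064,0,0,-0.16,0,0.064,0,0,-0.17,0,0.064,0,0,-0.17,0,0.064]

```text
clock: 13.83
ee_pos: [0.6456, 0.21, 0.2099]
ee_rot: [[-0.23, 0.973, 0.005], [0.973, 0.23, 0.001], [0.0, 0.005, -1.0]]
force: [0.6, 0.4, -0.1]
grip_width: 0.0641
finger_force: 0.0
```

Run:
```python
from h import *
blobs("wrist",box=(.4,.8,-.1,.35))
move(.674,.0045,.13,np.pi/2+.01)
```

```text
[ 98. 196.] 3719 z95 0.0379 c [0.4959 0.1701] LxW 0.09 0.028 ang -1.343 tray [-0.0767 -0.0045]
[276. 194.] 5164 z95 0.0554 c [0.6459 0.2104] LxW 0.081 0.044 ang -1.341 tray [0.0786 0.0005]
[ 12. 335.] 556 z95 0.0404 c [0.4328 0.0137] LxW 0.037 0.017 ang 0.282 tray [-0.1738 -0.1423]
[256. 373.] 283 z95 0.0255 c [0.6728 0.0224] LxW 0.055 0.007 ang 0.053 tray [ 0.0618 -0.1887]
shift mm [-206.5  -18.8   77.2] turn deg 102.7 j6 pred 1.57 clock 13.88
```

Call:
send_rows:
  increments: [-0.02,-0.002,0,-7,0.064,-0.055,-0.005,0,-14,0.064,-0.09,-0.009,0.005,-21,0.064,-0.125,-0.012,0.02,-28,0.064,-0.16,-0.015,0.035,-35,0.064,-0.19,-0.018,0.05,-42,0.064,-0.206,-0.019,0.065,-49,0.064,-0.2065,-0.019,0.077,-56,0.064]

```text
clock: 14.55
ee_pos: [0.6724, 0.0008, 0.1258]
ee_rot: [[-0.936, 0.351, -0.004], [0.351, 0.936, -0.0], [0.004, -0.002, -1.0]]
force: [1.0, 0.7, -0.3]
grip_width: 0.064
finger_force: 0.0
```

Call:
send_rows:
  increments: [0,0,0,-7,0.064,0,0,0,-14,0.064,0,0,0,-21.3,0.064,0,0,0,-21.3,0.064,0,0,0,-21.3,0.064,0,0,0,-21.3,0.064,0,0,0,-21.3,0.064,0,0,0,-21.3,0.064]

```text
clock: 15.22
ee_pos: [0.6734, 0.0044, 0.1293]
ee_rot: [[-1.0, -0.008, -0.0], [-0.008, 1.0, 0.0], [0.0, 0.0, -1.0]]
force: [-0.3, 0.9, 0.1]
grip_width: 0.0642
finger_force: 0.0
```

Run:
```python
from h import *
blobs("wrist",box=(.6,.8,-.1,.1))
move(.674,.0045,.022,np.pi/2+.01)
```

```text
[276. 219.] 5523 z95 0.029 c [0.677  0.0028] LxW 0.063 0.04 ang -0.048 tray [ 0.0613 -0.2088]
shift mm [-5.000e-01  1.000e-01  1.074e+02] turn deg 179.9 j6 pred 1.57 clock 15.27
```

Call:
send_rows:
  increments: [-0.0026,-0.0014,0.02,2,0.064,-0.0026,-0.0014,0.05,2,0.064,-0.0026,-0.0014,0.08,2,0.064,-0.0026,-0.0014,0.098,2,0.064,-0.0026,-0.0014,0.105,2,0.064,-0.0026,-0.0014,0.107,2,0.064,-0.0026,-0.0014,0.107,2,0.064,-0.0026,-0.0014,0.107,2,0.064]

```text
clock: 15.93
ee_pos: [0.6771, 0.003, 0.0241]
ee_rot: [[-1.0, 0.025, 0.002], [0.025, 1.0, -0.0], [-0.002, -0.0, -1.0]]
force: [-0.3, 0.0, 0.0]
grip_width: 0.0641
finger_force: 0.0
```

Call:
send_rows:
  increments: [0,0,0,0,0.03,0,0,0,0,0.03,0,0,0,0,0.03,0,0,0,0,0.03,0,0,0,0,0.03,0,0,0,0,0.03,0,0,0,0,0.03,0,0,0,0,0.03]
  squeeze: 30

```text
clock: 16.6
ee_pos: [0.6769, 0.003, 0.024]
ee_rot: [[-1.0, 0.025, 0.002], [0.025, 1.0, -0.0], [-0.002, -0.0, -1.0]]
force: [-1.2, -0.3, 7.0]
grip_width: 0.0394
finger_force: 30.4
```

Call:
send_rows:
  increments: [0,0,-0.01,0,0.03,0,0,-0.025,0,0.03,0,0,-0.045,0,0.03,0,0,-0.075,0,0.03,0,0,-0.105,0,0.03,0,0,-0.12,0,0.03,0,0,-0.125,0,0.03,0,0,-0.125,0,0.03]

```text
clock: 17.27
ee_pos: [0.6768, 0.003, 0.1498]
ee_rot: [[-1.0, 0.025, 0.003], [0.025, 1.0, -0.0], [-0.003, -0.0, -1.0]]
force: [0.4, -0.1, -1.8]
grip_width: 0.0394
finger_force: 30.7
```

Run:
```python
from h import *
q=held(w=.01)
for a in np.arange(-.06,.08,.01):
    k=q[(q[:,0]>a)&(q[:,0]<a+.01)]
    if len(k): print(round(a,2),len(k),np.median(k[:,2]).round(4))
print(q[:,0].min(),q[:,0].max())
move(*TC,.15,TH)
```

```text
-0.04 139 -0.0044
-0.03 1024 -0.0057
-0.02 1195 -0.006
-0.01 1264 -0.006
0.0 1337 -0.006
0.01 1438 -0.006
0.02 1667 -0.0052
0.03 575 0.0029
-0.03295870703830101 0.03116798461196678
shift mm [111.2 186.4  -2.1] turn deg 75.3 j6 pred 0.09 clock 17.32
```

Call:
send_rows:
  increments: [0.01,0.015,0,5,0.03,0.024,0.04,0,12,0.03,0.04,0.067,0,19,0.03,0.056,0.093,0,26,0.03,0.072,0.12,0,33,0.03,0.088,0.146,0,40,0.03,0.1,0.168,0,47,0.03,0.11,0.184,0,54,0.03]

```text
clock: 17.98
ee_pos: [0.5688, 0.1912, 0.146]
ee_rot: [[-0.563, 0.826, -0.003], [0.826, 0.563, -0.001], [0.001, -0.003, -1.0]]
force: [-0.0, -0.0, -1.4]
grip_width: 0.0393
finger_force: 30.6
```

Run:
```python
from h import *
s=sensors.observe();print(s["ee_pos"]);move(*TC,.05,TH)
```

```text
[0.5688296  0.19123322 0.14603249]
shift mm [ 0.1  1.2 96. ] turn deg 21.1 j6 pred 0.09 clock 17.98
```

Call:
send_rows:
  increments: [0,0.001,0,7,0.03,0,0.001,0,14,0.03,0,0.001,0.02,21.2,0.03,0,0.001,0.05,21.2,0.03,0,0.001,0.08,21.2,0.03,0,0.001,0.095,21.2,0.03,0,0.001,0.1,21.2,0.03,0,0.001,0.1,21.2,0.03]

```text
clock: 18.65
ee_pos: [0.5703, 0.1899, 0.0455]
ee_rot: [[-0.231, 0.973, -0.004], [0.973, 0.231, -0.001], [-0.0, -0.004, -1.0]]
force: [-0.1, -0.4, -1.7]
grip_width: 0.0394
finger_force: 30.6
```

Call:
send_rows:
  increments: [0,0,0,0,0.03,0,0,0,0,0.03,0,0,0,0,0.03,0,0,0,0,0.03,0,0,0,0,0.03,0,0,0,0,0.03,0,0,0,0,0.03,0,0,0,0,0.03]

```text
clock: 19.32
ee_pos: [0.5716, 0.1902, 0.0477]
ee_rot: [[-0.232, 0.973, 0.0], [0.973, 0.232, 0.0], [0.0, 0.0, -1.0]]
force: [-0.5, -1.2, -0.4]
grip_width: 0.0394
finger_force: 30.6
```

Run:
```python
from h import *
s=sensors.observe();print(s["ee_pos"]);move(*TC,.036,TH)
```

```text
[0.57162498 0.19022042 0.04769788]
shift mm [ 2.2 -1.7 11.7] turn deg 0.2 j6 pred 0.09 clock 19.32
```

Call:
send_rows:
  increments: [0.001,-0.001,0.003,0,0.03,0.002,-0.0017,0.006,0,0.03,0.002,-0.0017,0.009,0,0.03,0.002,-0.0017,0.011,0,0.03,0.002,-0.0017,0.0115,0,0.03,0.002,-0.0017,0.0115,0,0.03,0.002,-0.0017,0.0115,0,0.03,0.002,-0.0017,0.0115,0,0.03]

```text
clock: 19.98
ee_pos: [0.5695, 0.1919, 0.0375]
ee_rot: [[-0.231, 0.973, -0.0], [0.973, 0.231, 0.0], [0.0, -0.0, -1.0]]
force: [-8.3, -0.1, 20.0]
grip_width: 0.0392
finger_force: 32.0
```

Call:
send_rows:
  increments: [0,0,0,0,0.04,0,0,0,0,0.043,0,0,0,0,0.046,0,0,0,0,0.05,0,0,0,0,0.053,0,0,0,0,0.055,0,0,0,0,0.055,0,0,0,0,0.055]

```text
clock: 20.65
ee_pos: [0.5695, 0.1918, 0.036]
ee_rot: [[-0.231, 0.973, -0.0], [0.973, 0.231, 0.0], [0.0, -0.0, -1.0]]
force: [-0.2, -0.3, 0.2]
grip_width: 0.0552
finger_force: 0.0
```

Call:
send_rows:
  increments: [0,0,-0.01,0,0.055,0,0,-0.03,0,0.055,0,0,-0.06,0,0.055,0,0,-0.1,0,0.06,0,0,-0.14,0,0.07,0,0,-0.17,0,0.085,0,0,-0.19,0,0.085,0,0,-0.195,0,0.085]

```text
clock: 21.32
ee_pos: [0.5707, 0.1921, 0.236]
ee_rot: [[-0.232, 0.973, 0.006], [0.973, 0.232, 0.002], [0.0, 0.007, -1.0]]
force: [0.1, -0.5, 0.7]
grip_width: 0.0849
finger_force: 0.0
```

Run:
```python
from h import *
blobs("wrist",save="w5",box=(.4,.8,0,.35))
s=sensors.observe();print(s["ee_pos"],s["clock"])
move(.441,.4,.222,.7)
```

```text
[192. 190.] 2946 z95 0.0379 c [0.4957 0.1699] LxW 0.091 0.028 ang -1.328 tray [-0.0769 -0.0046]
[361. 188.] 4500 z95 0.0555 c [0.6453 0.2102] LxW 0.081 0.044 ang -1.35 tray [0.078  0.0004]
[275. 187.] 3074 z95 0.0431 c [0.5699 0.1925] LxW 0.063 0.04 ang -1.352 tray [0.0005 0.0004]
[ 81. 316.] 164 z95 0.0388 c [0.4093 0.0153] LxW 0.02 0.003 ang 0.332 tray [-0.1964 -0.1354]
[0.57031801 0.19200265 0.23454873] 21.3667
shift mm [232.3 -77.7  12.2] turn deg -26.7 j6 pred 0.04 clock 21.37
```

View pics/w5.png

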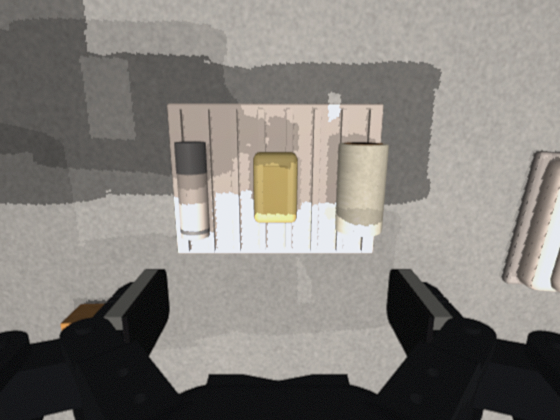

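Call:
send_rows:
  increments: [0.025,-0.008,0,-6,0.085,0.06,-0.02,0,-12,0.085,0.1,-0.033,0,-19,0.085,0.135,-0.045,0,-26,0.085,0.17,-0.057,0,-33,0.085,0.205,-0.069,0,-38,0.085,0.23,-0.077,0,-41,0.085,0.232,-0.0777,0,-41,0.085]

```text
clock: 22.03
ee_pos: [0.4372, 0.4024, 0.2297]
ee_rot: [[-0.817, 0.577, -0.002], [0.577, 0.817, -0.001], [0.001, -0.002, -1.0]]
force: [-0.4, 0.3, 0.9]
grip_width: 0.0847
finger_force: 0.0
```

```bash
cat >> h.py <<'E'
def lid(name,zlo,zhi,near,r=.06):
    p,d,c=shot(name); P=cloud(d,c); m=(P[...,2]>zlo)&(P[...,2]<zhi)&(np.hypot(P[...,0]-near[0],P[...,1]-near[1])<r)&(d>.15)
    (x,y),R=cv2.minEnclosingCircle((P[m][:,:2]*1000).astype(np.float32))
    print(name,"n",m.sum(),"z",np.median(P[m][:,2]).round(4),"enclosing",round(x/1000,4),round(y/1000,4),round(R/1000,4),"rect",rect(P[m][:,:2])[0].round(4),"mean",P[m].mean(0).round(4))
E
python3 - <<'E'
from h import *
lid("wrist",.062,.08,(.441,.401)); lid("top",.062,.08,(.441,.401))
s=sensors.observe();print(s["ee_pos"]); move(.441,.4,.045,.95)
E
```

```text
wrist n 4717 z 0.0698 enclosing 0.4434 0.4001 0.0319 rect [0.4432 0.4002] mean [0.4426 0.4008 0.0697]
top n 396 z 0.0699 enclosing 0.4411 0.4014 0.032 rect [0.4415 0.4012] mean [0.441  0.4005 0.0697]
[0.43932033 0.39968232 0.22982801]
shift mm [ -1.3   1.6 184.8] turn deg 0.0 j6 pred -0.21 clock 22.13
```

Call:
send_rows:
  increments: [-0.002,0.0025,0.01,0,0.085,-0.002,0.0025,0.03,0,0.085,-0.002,0.0025,0.055,0,0.085,-0.002,0.0025,0.075,0,0.085,-0.002,0.0025,0.085,0,0.085,-0.002,0.0025,0.09,0,0.085,-0.002,0.0025,0.09,0,0.085,-0.002,0.0025,0.09,0,0.085]

```text
clock: 22.8
ee_pos: [0.4439, 0.4002, 0.1417]
ee_rot: [[-0.812, 0.583, 0.001], [0.583, 0.812, 0.001], [-0.0, 0.001, -1.0]]
force: [0.5, -0.6, -0.1]
grip_width: 0.085
finger_force: 0.0
```

Run:
```python
from h import *
lid("wrist",.062,.08,(.441,.401))
s=sensors.observe();print(s["ee_pos"]); move(.4427,.4003,.045,.95)
```

```text
wrist n 9261 z 0.0697 enclosing 0.4434 0.4001 0.032 rect [0.4433 0.4   ] mean [0.4423 0.401  0.0697]
[0.44393568 0.40044505 0.1420929 ]
shift mm [ 1.  -1.  97.1] turn deg -0.1 j6 pred -0.21 clock 22.85
```

Call:
send_rows:
  increments: [0.001,-0.0007,0.01,0,0.085,0.001,-0.0007,0.03,0,0.085,0.001,-0.0007,0.05,0,0.085,0.001,-0.0007,0.07,0,0.085,0.001,-0.0007,0.085,0,0.085,0.001,-0.0007,0.093,0,0.085,0.001,-0.0007,0.097,0,0.085,0.001,-0.0007,0.097,0,0.085]

```text
clock: 23.52
ee_pos: [0.4419, 0.4003, 0.0438]
ee_rot: [[-0.813, 0.582, -0.0], [0.582, 0.813, -0.0], [0.0, -0.0, -1.0]]
force: [-0.1, 1.0, 0.5]
grip_width: 0.0849
finger_force: 0.0
```

Call:
send_rows:
  increments: [0,0,0,0,0.075,0,0,0,0,0.07,0,0,0,0,0.055,0,0,0,0,0.055,0,0,0,0,0.055,0,0,0,0,0.055,0,0,0,0,0.055,0,0,0,0,0.055]
  squeeze: 50

```text
clock: 24.18
ee_pos: [0.4426, 0.4008, 0.0454]
ee_rot: [[-0.813, 0.582, 0.002], [0.582, 0.813, 0.001], [-0.001, 0.002, -1.0]]
force: [-1.6, -1.0, 6.5]
grip_width: 0.0628
finger_force: 54.6
```

Call:
send_rows:
  increments: [0,0,-0.01,0,0.055,0,0,-0.025,0,0.055,0,0,-0.045,0,0.055,0,0,-0.075,0,0.055,0,0,-0.105,0,0.055,0,0,-0.12,0,0.055,0,0,-0.125,0,0.055,0,0,-0.125,0,0.055]

```text
clock: 24.85
ee_pos: [0.4423, 0.4006, 0.1706]
ee_rot: [[-0.813, 0.582, 0.002], [0.582, 0.813, 0.001], [-0.001, 0.002, -1.0]]
force: [-1.0, 0.1, -2.8]
grip_width: 0.063
finger_force: 55.5
```

Run:
```python
from h import *
s=sensors.observe();print(s["ee_pos"])
q=held(lo=-.04,hi=0,w=.025)
for a in np.arange(-.05,.06,.01):
    k=q[(q[:,0]>a)&(q[:,0]<a+.01)]
    if len(k): print(round(a,2),len(k),np.median(k[:,2]).round(4))
top=q[q[:,2]<-.018]; print(top[:,0].min(),top[:,0].max())
# tile refinement from first wrist picture (dark region on z=.008)
W=np.load("w1.npz"); P=cloud(W["d"],W); m=(np.abs(P[...,2]-.0078)<.003)&(P[...,1]>-.30)&(P[...,1]<-.1)
print(rect(P[m][:,:2]),m.sum())
move(.517,-.198,s["ee_pos"][2],.95)
```

```text
[0.44231241 0.40056349 0.17056512]
-0.03 55 -0.0256
-0.02 3500 -0.0259
-0.01 4173 -0.0259
0.0 4437 -0.0259
0.01 4847 -0.0259
0.02 5565 -0.0254
0.03 628 -0.0136
-0.02308225268713243 0.03061795729915275
(array([ 0.52017181, -0.20042847]), 0.11100348663330079, 0.11036885833740234, np.float64(1.219952683210348)) 16071
shift mm [-409.5 -442.5   -1.5] turn deg -0.0 j6 pred -1.32 clock 24.9
```

Call:
send_rows:
  increments: [-0.012,-0.013,0,0,0.055,-0.037,-0.04,0,0,0.055,-0.064,-0.069,0,0,0.055,-0.091,-0.098,0,0,0.055,-0.118,-0.127,0,0,0.055,-0.145,-0.157,0,0,0.055,-0.172,-0.186,0,0,0.055,-0.199,-0.215,0,0,0.055]

```text
clock: 25.57
ee_pos: [0.4776, 0.1078, 0.1677]
ee_rot: [[-0.813, 0.582, -0.003], [0.582, 0.813, -0.0], [0.002, -0.002, -1.0]]
force: [1.3, 0.4, -2.4]
grip_width: 0.0628
finger_force: 55.7
```

Call:
send_rows:
  increments: [-0.027,-0.029,0,0,0.055,-0.054,-0.058,0,0,0.055,-0.081,-0.087,0,0,0.055,-0.108,-0.117,0,0,0.055,-0.135,-0.146,0,0,0.055,-0.162,-0.175,0,0,0.055,-0.187,-0.202,0,0,0.055,-0.205,-0.222,0,0,0.055]

```text
clock: 26.23
ee_pos: [0.5152, -0.1929, 0.1675]
ee_rot: [[-0.812, 0.583, -0.002], [0.583, 0.812, 0.001], [0.002, -0.001, -1.0]]
force: [0.2, 0.6, -2.2]
grip_width: 0.0627
finger_force: 55.8
```

Call:
send_rows:
  increments: [-0.004,-0.004,0,0,0.055,-0.005,-0.005,0,0,0.055,-0.005,-0.005,0,0,0.055,-0.005,-0.005,0,0,0.055,-0.005,-0.005,0,0,0.055,-0.005,-0.005,0,0,0.055,-0.005,-0.005,0,0,0.055,-0.005,-0.005,0,0,0.055]

```text
clock: 26.9
ee_pos: [0.5172, -0.1967, 0.1692]
ee_rot: [[-0.813, 0.582, 0.0], [0.582, 0.813, -0.0], [-0.0, 0.0, -1.0]]
force: [0.5, -0.3, -2.5]
grip_width: 0.0632
finger_force: 55.8
```

Run:
```python
from h import *
p,d,c=shot("wrist","w6"); P=cloud(d,c); s=sensors.observe();print(s["ee_pos"],s["grip_width"])
m=(np.abs(P[...,2]-.0078)<.003)&(np.hypot(P[...,0]-.52,P[...,1]+.2)<.09)&(p.max(2)<90)
print(rect(P[m][:,:2]),m.sum())
move(.5195,-.2,.068,.95)
```

```text
[ 0.51716248 -0.19682384  0.16917373] 0.06296740747546134
(array([ 0.52087347, -0.19890715]), 0.10893737030029296, 0.10661386108398438, np.float64(-0.34873335473676903)) 3869
shift mm [ -3.7  -1.2 101.2] turn deg -0.0 j6 pred -1.32 clock 26.95
```

View pics/w6.png

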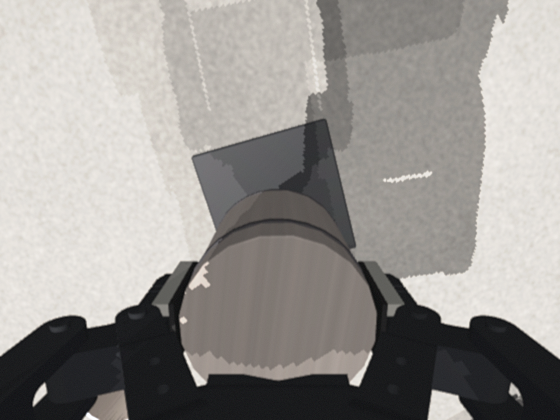

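Call:
send_rows:
  increments: [-0.002,-0.001,0.01,0,0.055,-0.004,-0.001,0.03,0,0.055,-0.004,-0.001,0.055,0,0.055,-0.004,-0.001,0.075,0,0.055,-0.004,-0.001,0.09,0,0.055,-0.004,-0.001,0.098,0,0.055,-0.004,-0.001,0.101,0,0.055,-0.004,-0.001,0.101,0,0.055]

```text
clock: 27.62
ee_pos: [0.5197, -0.2003, 0.0676]
ee_rot: [[-0.813, 0.582, -0.001], [0.582, 0.813, 0.0], [0.001, -0.0, -1.0]]
force: [-0.1, -0.5, -2.2]
grip_width: 0.063
finger_force: 55.8
```

Call:
send_rows:
  increments: [0,0,0,0,0.055,0,0,0,0,0.055,0,0,0,0,0.055,0,0,0,0,0.055,0,0,0,0,0.055,0,0,0,0,0.055,0,0,0,0,0.055,0,0,0,0,0.055]

```text
clock: 28.28
ee_pos: [0.5198, -0.2003, 0.0682]
ee_rot: [[-0.813, 0.582, 0.0], [0.582, 0.813, -0.0], [-0.0, 0.0, -1.0]]
force: [-0.4, -0.2, -2.4]
grip_width: 0.0628
finger_force: 55.8
```

Run:
```python
from h import *
s=sensors.observe();print(s["ee_pos"],s["force"]); move(.52,-.1998,.0521,.95)
```

```text
[ 0.51982112 -0.20031244  0.06815469] [-0.37781187 -0.1837511  -2.35904641]
shift mm [ 0.2  0.5 16.1] turn deg -0.0 j6 pred -1.32 clock 28.28
```

Call:
send_rows:
  increments: [0,0,0.004,0,0.055,0,0,0.008,0,0.055,0,0,0.011,0,0.055,0,0,0.0135,0,0.055,0,0,0.015,0,0.055,0,0,0.0157,0,0.055,0,0,0.016,0,0.055,0,0,0.016,0,0.055]

```text
clock: 28.95
ee_pos: [0.5196, -0.2002, 0.0533]
ee_rot: [[-0.813, 0.582, -0.0], [0.582, 0.813, 0.0], [0.0, -0.0, -1.0]]
force: [-8.7, 2.7, 18.7]
grip_width: 0.0626
finger_force: 57.9
```

Call:
send_rows:
  increments: [0,0,0,0,0.064,0,0,0,0,0.068,0,0,0,0,0.072,0,0,0,0,0.078,0,0,0,0,0.085,0,0,0,0,0.085,0,0,0,0,0.085,0,0,0,0,0.085]

```text
clock: 29.62
ee_pos: [0.5198, -0.2003, 0.052]
ee_rot: [[-0.813, 0.582, -0.0], [0.582, 0.813, 0.0], [0.0, 0.0, -1.0]]
force: [0.2, 0.4, 0.4]
grip_width: 0.0852
finger_force: 0.0
```

Call:
send_rows:
  increments: [0,0,-0.01,0,0.085,0,0,-0.03,0,0.085,0,0,-0.06,0,0.085,0,0,-0.1,0,0.085,0,0,-0.135,0,0.085,0,0,-0.165,0,0.085,0,0,-0.18,0,0.085,0,0,-0.18,0,0.085]

```text
clock: 30.28
ee_pos: [0.5211, -0.2008, 0.2368]
ee_rot: [[-0.813, 0.582, 0.006], [0.582, 0.813, -0.003], [-0.007, 0.001, -1.0]]
force: [0.8, -0.0, 0.2]
grip_width: 0.0854
finger_force: 0.0
```

Run:
```python
from h import *
s=sensors.observe();print(s["ee_pos"],s["force"])
p,d,c=shot("wrist","w7"); P=cloud(d,c)
m=(np.abs(P[...,2]-.0078)<.003)&(np.hypot(P[...,0]-.52,P[...,1]+.2)<.09)&(p.max(2)<90)
print(rect(P[m][:,:2]),m.sum())
lid("wrist",.07,.086,(.52,-.2)); lid("top",.07,.086,(.52,-.2),.04)
move(.566,-.404,.23,.95)
```

```text
[ 0.52106479 -0.20084893  0.23675586] [ 0.81917132 -0.00628888  0.15789913]
(array([ 0.52097339, -0.20015854]), 0.110258544921875, 0.10894014739990235, np.float64(-0.3524033238769526)) 4743
wrist n 4876 z 0.0778 enclosing 0.5208 -0.2012 0.0321 rect [ 0.5206 -0.201 ] mean [ 0.5199 -0.2004  0.0777]
top n 6 z 0.0745 enclosing 0.5287 -0.1711 0.0105 rect [ 0.529  -0.1704] mean [ 0.5282 -0.1701  0.0749]
shift mm [-156.7 -138.6    1.5] turn deg -0.0 j6 pred -1.57 clock 30.43
```

Call:
send_rows:
  increments: [-0.015,-0.013,0,0,0.085,-0.04,-0.035,0,0,0.085,-0.068,-0.06,0.005,0,0.085,-0.096,-0.085,0.015,0,0.085,-0.122,-0.108,0.03,0,0.085,-0.143,-0.127,0.045,0,0.085,-0.155,-0.137,0.055,0,0.085,-0.157,-0.139,0.06,0,0.085]

```text
clock: 31.1
ee_pos: [0.5654, -0.4065, 0.1681]
ee_rot: [[-0.812, 0.584, -0.004], [0.584, 0.812, 0.003], [0.004, 0.0, -1.0]]
force: [1.1, 0.4, -0.5]
grip_width: 0.0847
finger_force: 0.0
```

Call:
send_rows:
  increments: [0,0,0,0,0.085,0,0,0,0,0.085,0,0,0,0,0.085,0,0,0,0,0.085,0,0,0,0,0.085,0,0,0,0,0.085,0,0,0,0,0.085,0,0,0,0,0.085]

```text
clock: 31.77
ee_pos: [0.5665, -0.4046, 0.1723]
ee_rot: [[-0.813, 0.582, 0.0], [0.582, 0.813, -0.0], [-0.0, 0.0, -1.0]]
force: [-0.8, 0.4, -0.9]
grip_width: 0.0849
finger_force: 0.0
```

Run:
```python
from h import *
s=sensors.observe();print(s["ee_pos"])
lid("wrist",.038,.05,(.566,-.404),.05); lid("top",.038,.05,(.566,-.404),.05)
move(.566,-.4045,.027,.95)
```

```text
[ 0.56654322 -0.40456177  0.17228991]
wrist n 1150 z 0.0443 enclosing 0.5682 -0.4047 0.0269 rect [ 0.568  -0.4047] mean [ 0.5694 -0.4056  0.0437]
top n 57 z 0.0441 enclosing 0.5657 -0.4014 0.0275 rect [ 0.5671 -0.3981] mean [ 0.5665 -0.3949  0.0439]
shift mm [ 5.000e-01 -1.000e-01  1.451e+02] turn deg -0.0 j6 pred -1.57 clock 31.87
```

Call:
send_rows:
  increments: [-0.0005,0.0005,0.015,0,0.085,-0.0005,0.0005,0.045,0,0.085,-0.0005,0.0005,0.08,0,0.085,-0.0005,0.0005,0.11,0,0.085,-0.0005,0.0005,0.13,0,0.085,-0.0005,0.0005,0.141,0,0.085,-0.0005,0.0005,0.145,0,0.085,-0.0005,0.0005,0.145,0,0.085]

```text
clock: 32.53
ee_pos: [0.5672, -0.4046, 0.0269]
ee_rot: [[-0.813, 0.582, -0.0], [0.582, 0.813, 0.0], [0.0, 0.0, -1.0]]
force: [0.2, 0.8, 0.5]
grip_width: 0.0849
finger_force: 0.0
```

Call:
send_rows:
  increments: [0,0,0,0,0.075,0,0,0,0,0.065,0,0,0,0,0.058,0,0,0,0,0.052,0,0,0,0,0.045,0,0,0,0,0.045,0,0,0,0,0.045,0,0,0,0,0.045]
  squeeze: 20

```text
clock: 33.2
ee_pos: [0.5677, -0.405, 0.0284]
ee_rot: [[-0.813, 0.582, 0.001], [0.582, 0.813, -0.001], [-0.002, -0.0, -1.0]]
force: [-1.8, 1.1, 6.1]
grip_width: 0.0518
finger_force: 20.3
```

Call:
send_rows:
  increments: [0,0,-0.01,0,0.045,0,0,-0.025,0,0.045,0,0,-0.045,0,0.045,0,0,-0.075,0,0.045,0,0,-0.105,0,0.045,0,0,-0.135,0,0.045,0,0,-0.155,0,0.045,0,0,-0.16,0,0.045]

```text
clock: 33.87
ee_pos: [0.5684, -0.4056, 0.1932]
ee_rot: [[-0.813, 0.582, 0.006], [0.582, 0.813, -0.005], [-0.007, -0.001, -1.0]]
force: [0.5, 0.4, -0.4]
grip_width: 0.0516
finger_force: 21.1
```

Run:
```python
from h import *
p,d,c=shot("wrist","w8"); s=sensors.observe(); print(s["ee_pos"])
q=(cloud(d,c)-s["ee_pos"])@s["ee_rot"]
m=(np.hypot(q[...,0],q[...,1])<.034)&(q[...,2]>-.04)&(q[...,2]<-.008)&(d>.05)&(p.max(2)>110)
k=q[m]; zt=np.percentile(k[:,2],3); r=k[k[:,2]<zt+.005]
print(m.sum(),"rim z",zt,cv2.minEnclosingCircle((r[:,:2]*1000).astype(np.float32)),np.c_[r,np.ones(len(r))].shape)
print("rim plane slopes",np.linalg.lstsq(np.c_[r[:,:2],np.ones(len(r))],r[:,2],rcond=None)[0])
move(.5205,-.2005,.187,.95)
```

```text
[ 0.56810975 -0.40530098  0.19161847]
6479 rim z -0.018934919324707537 ((2.942962169647217, 0.20067283511161804), 31.077980041503906) (4692, 4)
rim plane slopes [-0.018623   -0.00310817 -0.017515  ]
shift mm [158.  138.8   3.6] turn deg -0.0 j6 pred -1.32 clock 33.92
```

View pics/w8.png

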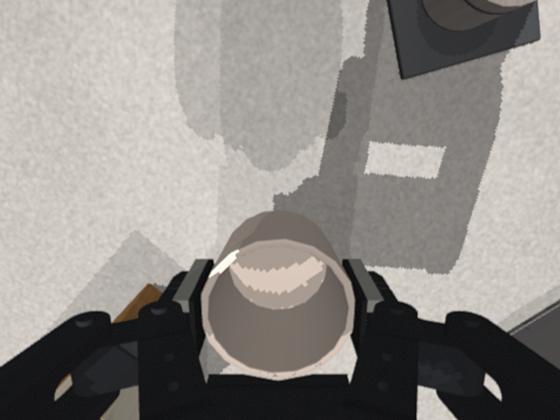

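Call:
send_rows:
  increments: [0.012,0.01,0,0,0.045,0.035,0.031,0,0,0.045,0.063,0.055,0,0,0.045,0.09,0.079,0,0,0.045,0.117,0.103,0,0,0.045,0.14,0.123,0,0,0.045,0.155,0.136,0,0,0.045,0.158,0.139,0,0,0.045]

```text
clock: 34.58
ee_pos: [0.5184, -0.1965, 0.1863]
ee_rot: [[-0.814, 0.581, -0.002], [0.581, 0.814, 0.001], [0.003, -0.0, -1.0]]
force: [-0.2, 0.1, -0.9]
grip_width: 0.052
finger_force: 21.1
```

Call:
send_rows:
  increments: [0,0,0.01,0,0.045,0,0,0.03,0,0.045,0,0,0.045,0,0.045,0,0,0.055,0,0.045,0,0,0.06,0,0.045,0,0,0.06,0,0.045,0,0,0.06,0,0.045,0,0,0.06,0,0.045]

```text
clock: 35.25
ee_pos: [0.5201, -0.2, 0.1277]
ee_rot: [[-0.813, 0.583, 0.001], [0.583, 0.813, -0.0], [-0.001, 0.0, -1.0]]
force: [-0.2, -0.3, -0.6]
grip_width: 0.0517
finger_force: 21.1
```

Run:
```python
from h import *
s=sensors.observe();print(s["ee_pos"],s["force"]); move(.5205,-.2007,.106,.95)
```

```text
[ 0.52009563 -0.20000344  0.12767798] [-0.20673001 -0.33614504 -0.61252099]
shift mm [-0.7 -0.3 21.7] turn deg -0.1 j6 pred -1.32 clock 35.25
```

Lower 21.7 mm, then check the contact before releasing.

Call:
send_rows:
  increments: [-0.0007,-0.0003,0.004,0,0.045,-0.0007,-0.0003,0.009,0,0.045,-0.0007,-0.0003,0.014,0,0.045,-0.0007,-0.0003,0.018,0,0.045,-0.0007,-0.0003,0.0205,0,0.045,-0.0007,-0.0003,0.0215,0,0.045,-0.0007,-0.0003,0.0217,0,0.045,-0.0007,-0.0003,0.0217,0,0.045]

```text
clock: 35.92
ee_pos: [0.5204, -0.2003, 0.1063]
ee_rot: [[-0.813, 0.582, 0.001], [0.582, 0.813, -0.0], [-0.001, 0.0, -1.0]]
force: [-2.9, 2.3, 11.4]
grip_width: 0.0519
finger_force: 21.8
```

Contact at 11 N; release and back off upward.

Call:
send_rows:
  increments: [0,0,0,0,0.052,0,0,0,0,0.056,0,0,0,0,0.06,0,0,0,0,0.064,0,0,0,0,0.07,0,0,0,0,0.077,0,0,0,0,0.082,0,0,0,0,0.082]

```text
clock: 36.58
ee_pos: [0.5201, -0.2002, 0.1053]
ee_rot: [[-0.813, 0.582, -0.0], [0.582, 0.813, 0.0], [0.0, -0.0, -1.0]]
force: [-0.3, -0.1, -0.6]
grip_width: 0.082
finger_force: 0.0
```

Call:
send_rows:
  increments: [0,0,-0.01,0,0.082,0,0,-0.03,0,0.082,0,0,-0.06,0,0.082,0,0,-0.09,0,0.082,0,0,-0.12,0,0.082,0,0,-0.14,0,0.082,0,0,-0.15,0,0.082,0,0,-0.15,0,0.082]

```text
clock: 37.25
ee_pos: [0.5207, -0.2006, 0.2579]
ee_rot: [[-0.813, 0.582, 0.004], [0.582, 0.813, -0.002], [-0.004, 0.001, -1.0]]
force: [-0.8, -0.3, -0.3]
grip_width: 0.0821
finger_force: 0.0
```

Call:
send_rows:
  increments: [0,0,0,0,0.082,0,0,0,0,0.082,0,0,0,0,0.082,0,0,0,0,0.082,0,0,0,0,0.082,0,0,0,0,0.082,0,0,0,0,0.082,0,0,0,0,0.082]

```text
clock: 37.92
ee_pos: [0.5201, -0.2002, 0.2553]
ee_rot: [[-0.813, 0.582, -0.0], [0.582, 0.813, 0.0], [0.0, 0.0, -1.0]]
force: [-0.1, -0.5, 0.8]
grip_width: 0.0821
finger_force: 0.0
```

Run:
```python
from h import *
lid("wrist",.115,.13,(.52,-.2)); lid("wrist",.07,.085,(.52,-.2))
blobs("top",save="t9",amin=40); 
p,d,c=shot("scene"); cv2.imwrite("pics/s9.png",cv2.resize(p[130:280,120:440],(800,375)))
```

```text
wrist n 1139 z 0.1223 enclosing 0.5206 -0.2005 0.0269 rect [ 0.5205 -0.2004] mean [ 0.5221 -0.2016  0.1215]
wrist n 2811 z 0.0814 enclosing 0.5208 -0.201 0.032 rect [ 0.5161 -0.1999] mean [ 0.517  -0.1981  0.0806]
[197. 179.] 407 z95 0.057 c [0.6422 0.2115] LxW 0.082 0.043 ang -1.327 tray [0.0752 0.0023]
[137. 205.] 322 z95 0.033 c [0.5633 0.3937] LxW 0.077 0.037 ang 0.012 tray [0.0402 0.1977]
[203. 204.] 306 z95 0.0454 c [0.5671 0.1932] LxW 0.064 0.04 ang -1.358 tray [-0.0021  0.0017]
[209. 229.] 292 z95 0.0398 c [0.4918 0.1729] LxW 0.093 0.028 ang -1.349 tray [-0.08   -0.0008]
[267. 252.] 310 z95 0.0438 c [ 0.425  -0.0012] LxW 0.059 0.044 ang 0.257 tray [-0.1849 -0.155 ]
```

View pics/s9.png

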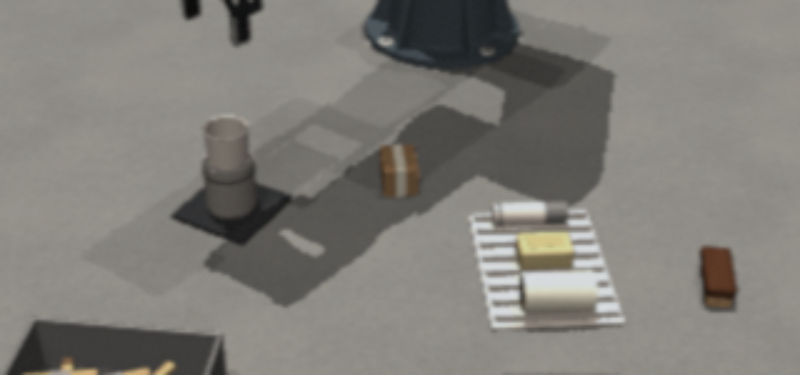

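The cup stands on the tin on the tile at crop pixel (230,165). The stick, soap and roll lie on the tray near (540,265), and the brush and box have not moved.

```bash
python3 -c "
from cell import job
print(job.hand_in())"
```

```text
the job is handed in; nothing more can be done
None
```

I handed the job in at about 38 s: the stick, soap and roll are on the tray and the tin and cup on the tile, all within about 5 mm of target by camera, and the brush and box did not move; the hand-in call returned no verdict.

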